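# Pack the fittings bin below its rim and send it under the feeler to the stop

### The arm

A 7-joint arm with a two-finger parallel gripper is mounted at the origin on the work surface. World frame = base frame: x ahead of the robot, y to its left, z up, the work surface at z = 0. Lengths are in m, angles in rad, forces in N, time in s.
With the tool pointing down it reaches from about 0.375 to 0.925 m from the base axis. Payload 3.1 kg.
Tool frame: the origin (TCP) lies between the finger pads; the fingertips stand 19 mm ahead of it and the grasp point (between the pads) is the TCP; z points along the fingers, y is the direction in which the jaws open and shut (so a half turn about z gives the same grasp; the last joint's range is limited). The gripper opens to 85 mm and grips with 20 to 120 N. Pads are 22 mm wide; open, the fingers measure 114 mm over their backs; the gripper's body (76 mm by 85 mm) begins 54 mm behind the grasp point. The pads swing forward as they close: fully open they stand 13 mm farther back than shut.
Start: joints at [1.243, 0.383, 0.044, 1.598, -0.018, 1.161, -0.05], TCP at [0.148, -0.633, 0.211] pointing down, gripper open.
Joint ranges: [-2.61, 2.61], [-0.41, 2.15], [-1.48, 1.57], [0, 2.5], [-1.57, 4.71], [0.05, 1.97], [-2.85, 2.85]. Speed limits (rad/s): [2.79, 2.79, 3.14, 3.14, 3.14, 3.14, 3.14].

### API

Orientations are given as a unit quaternion [x, y, z, w].
In Python, from bench import move_ptp, movel, move_j, move_gripper, pause, inverse_kinematics, read_camera, camera_params, MotionError, sign_off, look_for, tip_of, read_time_s, read_qpos, read_joint_vel, read_effort, read_eef_pos, read_tcp_rot, read_ft_force, read_ft_torque, read_finger_gap gives the robot as it stands. Calls block until the motion is done:
- move_ptp(position, orientation): joint-space move of the TCP to a pose.
- movel(position, orientation=None, speed=0.15): straight line of the TCP; orientation=None keeps the orientation; speed is the mean speed in m/s.
- move_j(angles): joint-space move.
- move_gripper(opening, effort=None): finger opening in m; effort is the grip in N (None keeps the last); returns when the fingers have stopped.
- pause(seconds).
- inverse_kinematics(position, orientation): joint angles nearest the present ones, or None.
- read_camera(name): name is "side" or "top" or "wrist"; returns the picture (400x640x3 uint8, red, green, blue); there is no depth.
- camera_params(name): a dict with "K" (3x3 intrinsics, pixels), "dist_coeffs" ([k1, k2, p1, p2, k3] as OpenCV has them; the pictures are not rectified), "camera_from_world" (4x4, takes a point from world to camera coordinates). Camera axes: x right, y down, z forward; pixel columns grow to the right and rows downward; lengths in m; the calibration is good to about 2 mm. A picture is of the moment at which its call begins: read the wrist's pose just before it. camera_params takes no time and is no camera call; for the wrist camera it gives the pose at the moment of the call.
A pose or a line that the arm cannot do raises MotionError and nothing moves.
- sign_off(): hands the job in, once; it reports no verdict.
Trained networks look in the newest picture that a camera, given by its name, has taken for a name from the list of things; names that differ only in an ending like _2 or _b are one class to them, and where a whole thing is asked for, a point or a joint stands for the part that bears it (a point fixed in the world has none). Each returns a list of dicts, best first, with "confidence" (0 to 1); they miss things now and then, are a little off and sometimes report something else, mostly with a low value. They report only what shows in the picture. A call takes as long as a camera call. They do not tell look-alikes from the thing itself.
- look_for(camera, name): "at" ([column, row] in pixels, amid what is visible of it).
- tip_of(camera, name): "at" ([column, row] in pixels: a listed point, or the origin of a listed thing).
Readings, each from a call of its own:
- read_time_s(): time.
- read_qpos(): joint angles.
- read_joint_vel(): joint speeds.
- read_effort(): joint torques, N m.
- read_eef_pos(): TCP position.
- read_tcp_rot(): TCP orientation.
- read_ft_force(): force on the tool from outside, world axes, zero at the start.
- read_ft_torque(): the same for the moment, N m.
- read_finger_gap(): finger opening in m.
Only numpy, scipy, OpenCV 4.12 (cv2) and the standard library are available. Lean on these libraries where they do the work, as an engineer would, in place of code of your own. Each camera call takes 0.05 s, during which the arm holds its last target.

### The job

Pack the blue bin in the lane so that nothing stands above its rim: the trap cup standing on the carton must come down onto the bin floor, and the brass valve and the brass coupling from the bench go in too, with the carton staying in the bin. When all is packed, flip the stop flag fully down across the lane, and then push the bin along the lane under the hanging feeler until it rests against the flag. The feeler must never be knocked, by the load or by you, and the pot, the small box and the wrench stay where they are.

Things in the scene. Friction and masses are not known exactly. Their poses are not given: they have to be found in the camera images.
- bin: Loose blue bin, outside 158 (x) x 208 (y) x 86 mm high, walls and floor 4 mm; origin: centre of its underside; y runs along the lane, z up. A push grip at its +y end (loop, 20 to 50 mm above the underside) ends in an 80 mm cross bar whose outer face is at y = +174 mm. About 0.9 kg packed; slides with 3 to 8 N. Stands in the lane with 3 mm play to each rail, 30 to 60 mm short of the feeler.
- stop_face (a point): Fixed point on the lane's floor (6 mm above the bench) and centre line, in the plane of the face the lowered flag turns to the bin; y points back along the lane to the bin, x across it away from the robot. The aluminium lane runs from y -30 to +570 mm; rails 82 to 92 mm either side, 30 mm high above the bench. Bin home: its origin at y = +104 mm here.
- feeler_edge (a point): Middle of the lower edge of the hanging feeler at rest, 97 mm above the bench, so 5 mm above the bin's rim; axes as stop_face, 215 mm from it along y. The feeler is a thin steel flap 150 mm wide, 40 mm high, in a blue portal over the lane: 16 mm square posts centred 103 mm either side, cross bar 143 to 157 mm above the bench.
- feeler (a joint): Swing of the feeler, rad: 0 hanging straight, positive or negative when something pushes it. It swings freely, and only its weight brings it back.
- flag (a joint): Angle of the hinged steel stop flag at the lane's end, rad: 0 down, lying level across the lane; up to 1.5 standing up. A stiff hinge holds it at any angle (about 1.5 to 3 N pushed near its tip); its lower limit at 0 is a hard stop.
- flag_hinge (a point): Flag's hinge axis, 50 mm above the bench, 110 mm off the lane's centre line on the side away from the robot. Turns with the flag: -x runs along it to the tip, y is the axis (along the lane), z the face that looks up when down. The flag is a steel bar from x = +5 to -175 mm, 36 mm in z (upper face z = +18), 14 mm in y. It lowers by swinging its tip towards the robot and down.
- flag_tip (a point): Middle of the flag's tip end, 175 mm from the hinge; turns with the flag.
- carton_c (a point): Centre of the flat cardboard carton lying in the bin at its +y (push grip) end: 140 (x) x 90 (y) x 36 mm high, 0.15 kg, loose. On its top there are 46 mm up to the bin's rim; beside it, about 108 mm of the bin's length is bare floor.
- cup_c (a point): Centre (half-way up) of the white plastic trap cup, a solid round part 72 mm high, 50 mm across in its lower half and 56 mm in the top 28 mm, z up; it stands on the carton and so sticks out above the rim. About 0.08 kg.
- coupling_c (a point): Centre of the brass pipe coupling on the bench: a bar 100 mm long along its x, 36 mm high, with two hexagonal nuts 36 mm across flats (42 mm wide over the corners), each 34 mm long, centred 33 mm either side of the middle, and a 30 mm round waist between. Lies on a flat. About 0.15 kg.
- valve_c (a point): Centre (half-way up) of the brass valve on the bench, z up: 70 mm high in all, body 90 mm long along its x, 40 mm high, 46 mm wide over the corners of its hexagonal ends; on top a fixed steel butterfly handle, 56 mm along x, 12 mm thick in y, from 50 to 70 mm above the underside (it does not turn). About 0.22 kg.
- pot_c (a point): Centre of a grey pot of jointing paste, 58 mm across and 62 mm high. Leave alone.
- smallbox_c (a point): Centre of a small cardboard box, 58 (x) x 52 (y) x 48 mm high. Leave alone.
- wrench: Open wrench 200 mm long, lying flat on the bench along its x, to the left. Leave alone.
There are look-alikes about, which are no part of the job. What is shaped like the part that bears cup_c but purple is not meant.

How it is judged:
On the way, in this order (a step that is already met when the one before it is completed fails the run):
1. cup, coupling, valve and carton all lie in the bin, let go, with the bin still on the near side of the feeler (x of cup_c in the frame of bin between -0.075 and 0.075 m and y of cup_c in the frame of bin between -0.1 and 0.1 m and z of cup_c in the frame of bin between 0 and 0.052 m and x of coupling_c in the frame of bin between -0.075 and 0.075 m and y of coupling_c in the frame of bin between -0.1 and 0.1 m and z of coupling_c in the frame of bin between 0 and 0.066 m and x of valve_c in the frame of bin between -0.075 and 0.075 m and y of valve_c in the frame of bin between -0.1 and 0.1 m and z of valve_c in the frame of bin between 0 and 0.052 m and x of carton_c in the frame of bin between -0.075 and 0.075 m and y of carton_c in the frame of bin between -0.1 and 0.1 m and z of carton_c in the frame of bin between 0 and 0.032 m and contact force between the fingers and cup below 0.3 N and contact force between the fingers and coupling below 0.3 N and contact force between the fingers and valve below 0.3 N and y of bin in the frame of stop_face above 0.3 m), for 0.2 s.
2. then the stop flag is fully down, with the bin still on the near side of the feeler (value of joint flag below 0.06 rad and y of bin in the frame of stop_face above 0.3 m), for 0.1 s.
At the end, for the whole second after the job is handed in: The bin stands flat in the lane within 5 mm of the lowered flag (flag below 0.06 rad) and at rest, and cup, coupling, valve and carton are inside it with their centres low enough to be below the rim (above the bin's underside: cup and valve under 52 mm, coupling under 66 mm, carton under 32 mm) (x of cup_c in the frame of bin between -0.075 and 0.075 m and y of cup_c in the frame of bin between -0.1 and 0.1 m and z of cup_c in the frame of bin between 0 and 0.052 m and x of coupling_c in the frame of bin between -0.075 and 0.075 m and y of coupling_c in the frame of bin between -0.1 and 0.1 m and z of coupling_c in the frame of bin between 0 and 0.066 m and x of valve_c in the frame of bin between -0.075 and 0.075 m and y of valve_c in the frame of bin between -0.1 and 0.1 m and z of valve_c in the frame of bin between 0 and 0.052 m and x of carton_c in the frame of bin between -0.075 and 0.075 m and y of carton_c in the frame of bin between -0.1 and 0.1 m and z of carton_c in the frame of bin between 0 and 0.032 m and y of bin in the frame of stop_face between 0.098 and 0.109 m and x of bin in the frame of stop_face between -0.008 and 0.008 m and z of bin in the frame of stop_face below 0.005 m and angle between bin's own z axis and vertical below 0.05 rad and value of joint flag below 0.06 rad and linear speed of bin below 0.02 m/s); the robot touches nothing.
It fails at once if the feeler is knocked (swings more than 0.12 rad) (value of joint feeler above 0.12 rad or value of joint feeler below -0.12 rad).
It fails at once if the pot, the small box or the wrench is moved more than 25 mm (distance of any of pot_c, smallbox_c, wrench from where it was at the start of the episode above 0.025 m).
It also fails if it takes over 72 s, if anything falls off the work surface, if the arm or the gripper's body presses on something with over 40 N, if the wrist force passes 120 N, or if a joint passes its speed limit or range.

## Working session

There is one attempt and no reset: what is moved stays moved. The work goes in short steps, each a Python script; the robot and the scene stay as the last script left them, time stands still between calls to the robot, and variables do not carry over. Pictures are saved under pics/ and viewed, and the job is handed in when it is done.

```bash
ls; mkdir -p pics; python3 - <<'E'
from bench import *
import cv2,numpy as np
print(read_time_s(),read_eef_pos(),read_tcp_rot(),read_finger_gap())
for c in ["side","top","wrist"]:
    p=camera_params(c); print(c,np.round(p["K"],1).tolist(),np.round(p["dist_coeffs"],3),np.round(p["camera_from_world"],3).tolist())
    im=read_camera(c); cv2.imwrite(f"pics/{c}0.png",im[:,:,::-1])
print(read_time_s())
E
```

```text
pics
0.0 [ 0.14780652 -0.63192394  0.2099823 ] [ 9.93400882e-01  1.14686186e-01 -2.21626567e-04 -1.31030118e-03] 0.08543938138059595
side [[430.0, 0.0, 312.6], [0.0, 430.0, 202.1], [0.0, 0.0, 1.0]] [0.029 0.    0.    0.    0.   ] [[0.961, -0.275, -0.009, -0.478], [-0.18, -0.602, -0.778, 0.202], [0.208, 0.75, -0.628, 0.875], [0.0, 0.0, 0.0, 1.0]]
top [[400.8, 0.0, 326.4], [0.0, 400.8, 199.1], [0.0, 0.0, 1.0]] [-0.057  0.     0.     0.     0.   ] [[0.018, -1.0, 0.0, 0.04], [-0.988, -0.018, -0.151, 0.492], [0.151, 0.002, -0.989, 1.128], [0.0, 0.0, 0.0, 1.0]]
wrist [[331.3, 0.0, 319.1], [0.0, 331.3, 203.2], [0.0, 0.0, 1.0]] [-0.052  0.     0.     0.     0.   ] [[0.227, -0.974, -0.002, -0.649], [-0.927, -0.217, 0.306, -0.039], [-0.298, -0.068, -0.952, 0.38], [0.0, 0.0, 0.0, 1.0]]
0.15
```

View pics/side0.png

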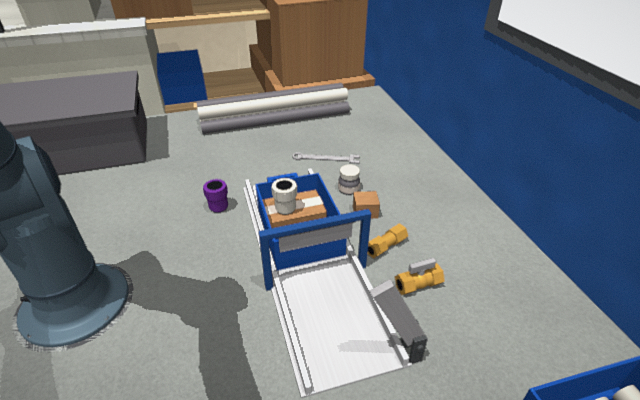

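View pics/top0.png

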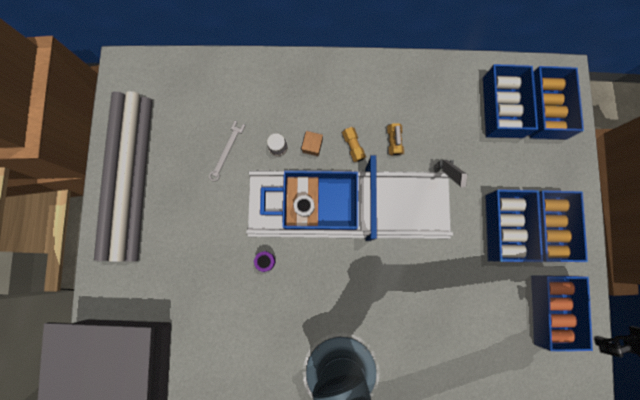

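View pics/wrist0.png

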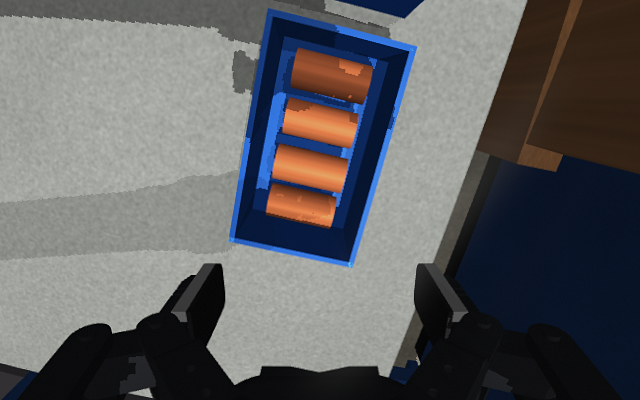

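```bash
cat > h.py <<'E'
from bench import *
import cv2,numpy as np
from scipy.spatial.transform import Rotation as R
def px2w(cam,px,z,p=None):
    p=p or camera_params(cam); T=np.array(p["camera_from_world"]); K=np.array(p["K"])
    u=cv2.undistortPoints(np.array([[px]],float),K,np.array(p["dist_coeffs"]))[0,0]
    d=T[:3,:3].T@np.array([u[0],u[1],1]); c=-T[:3,:3].T@T[:3,3]
    return c+d*(z-c[2])/d[2]
def w2px(cam,P,p=None):
    p=p or camera_params(cam); T=np.array(p["camera_from_world"])
    q,_=cv2.projectPoints(np.atleast_2d(np.array(P,float)),cv2.Rodrigues(T[:3,:3])[0],T[:3,3],np.array(p["K"]),np.array(p["dist_coeffs"]))
    return q[:,0]
def tri(c1,p1,c2,p2,P1=None,P2=None):
    A=[];b=[]
    rows=[]
    for c,px,p in((c1,p1,P1),(c2,p2,P2)):
        p=p or camera_params(c);T=np.array(p["camera_from_world"])
        u=cv2.undistortPoints(np.array([[px]],float),np.array(p["K"]),np.array(p["dist_coeffs"]))[0,0]
        for i in(0,1):
            A.append(T[i,:3]-u[i]*T[2,:3]); b.append(-T[i,3]+u[i]*T[2,3])
    return np.linalg.lstsq(np.array(A),np.array(b),rcond=None)[0]
def Q(yaw):  # tool down, jaw axis (tool y) along angle yaw from world x.. tool y dir
    # R columns: y=(cos,sin,0), z=(0,0,-1), x=y×z
    y=np.array([np.cos(yaw),np.sin(yaw),0]);z=np.array([0,0,-1.]);x=np.cross(y,z)
    return R.from_matrix(np.c_[x,y,z]).as_quat()
E
python3 - <<'E'
from h import *
hz=dict(cup_c=.006+.004+.036+.036,coupling_c=.018,valve_c=.035,carton_c=.028,feeler_edge=.097,stop_face=.006,flag_hinge=.05,flag_tip=None,bin=.006,pot_c=.031,smallbox_c=.024,wrench=.005)
for n,z in hz.items():
    r={}
    for c in("top","side"):
        r[c]=tip_of(c,n)[:3]
        print(n,c,[(np.round(d["at"],1).tolist(),round(d["confidence"],2),None if z is None else np.round(px2w(c,d["at"],z),3)[:2].tolist()) for d in r[c]])
    if r["top"] and r["side"]: print("    tri",np.round(tri("top",r["top"][0]["at"],"side",r["side"][0]["at"]),3))
print(read_time_s())
im=cv2.imread("pics/top0.png")
cv2.imwrite("pics/topz.png",cv2.resize(im[110:280,230:480],None,fx=3.2,fy=3.2,interpolation=cv2.INTER_CUBIC))
im=cv2.imread("pics/side0.png")
cv2.imwrite("pics/sidez.png",cv2.resize(im[140:400,190:460],None,fx=2.3,fy=2.3,interpolation=cv2.INTER_CUBIC))
E
```

```text
cup_c top [([301.3, 205.0], 0.63, [0.466, 0.118]), ([266.4, 261.0], 0.59, [0.31, 0.21])]
cup_c side [([286.7, 196.0], 0.98, [0.468, 0.114]), ([214.3, 194.1], 0.64, [0.306, 0.17])]
    tri [0.467 0.119 0.078]
coupling_c top [([354.4, 141.6], 0.75, [0.671, -0.033])]
coupling_c side [([386.2, 240.9], 0.65, [0.662, -0.032])]
    tri [ 0.667 -0.032  0.019]
valve_c top [([395.8, 138.2], 0.85, [0.679, -0.156]), ([447.1, 167.0], 0.34, [0.594, -0.307])]
valve_c side [([421.2, 271.0], 0.78, [0.686, -0.149])]
    tri [ 0.679 -0.155  0.042]
carton_c top [([300.0, 203.8], 0.7, [0.477, 0.126]), ([320.8, 201.3], 0.4, [0.485, 0.065])]
carton_c side [([291.8, 210.5], 0.7, [0.48, 0.122])]
    tri [0.479 0.126 0.025]
feeler_edge top [([370.6, 196.9], 0.75, [0.49, -0.073])]
feeler_edge side [([366.3, 203.6], 0.6, [0.627, 0.017]), ([285.9, 196.4], 0.38, [0.462, 0.094])]
    tri [ 0.527 -0.079  0.185]
stop_face top [([438.6, 207.3], 0.73, [0.477, -0.287]), ([303.0, 204.6], 0.24, [0.478, 0.118])]
stop_face side [([352.4, 363.7], 0.79, [0.487, -0.288])]
    tri [ 0.482 -0.288  0.006]
flag_hinge top [([446.2, 164.5], 0.75, [0.597, -0.3]), ([461.1, 179.2], 0.3, [0.554, -0.343])]
flag_hinge side [([416.4, 336.4], 0.67, [0.6, -0.295])]
    tri [ 0.597 -0.299  0.057]
flag_tip top [([462.7, 179.2], 0.78, None)]
flag_tip side [([381.8, 286.8], 0.7, None)]
    tri [ 0.521 -0.294  0.206]
bin top [([320.8, 201.8], 0.86, [0.487, 0.065])]
bin side []
pot_c top [([278.5, 144.1], 0.95, [0.655, 0.195]), ([302.5, 203.4], 0.52, [0.478, 0.118])]
pot_c side [([348.4, 177.6], 0.67, [0.656, 0.208]), ([355.5, 361.3], 0.41, [0.488, -0.299])]
    tri [0.651 0.194 0.042]
smallbox_c top [([312.1, 146.8], 0.69, [0.651, 0.095])]
smallbox_c side [([362.9, 202.0], 0.71, [0.66, 0.108])]
    tri [0.65  0.094 0.036]
wrench top [([226.2, 152.7], 0.72, [0.634, 0.357])]
wrench side [([327.0, 162.1], 0.81, [0.636, 0.333])]
    tri [ 0.642  0.363 -0.016]
1.35
```

View pics/topz.png

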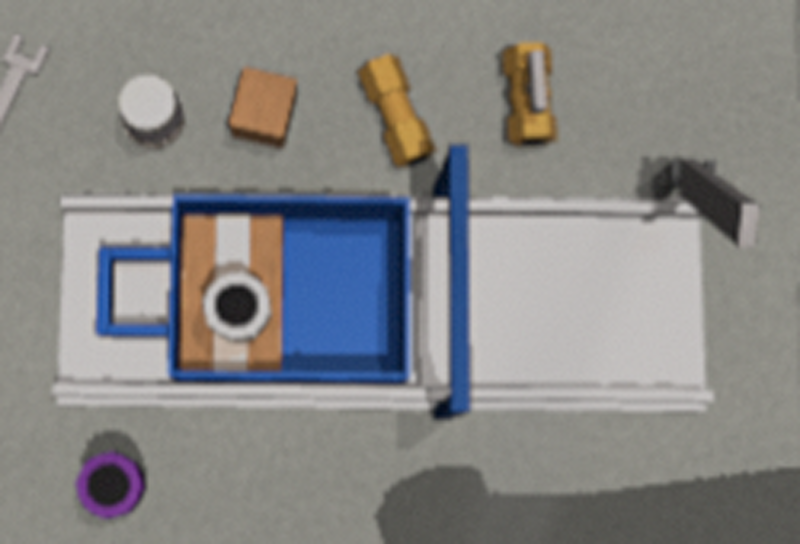

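View pics/sidez.png

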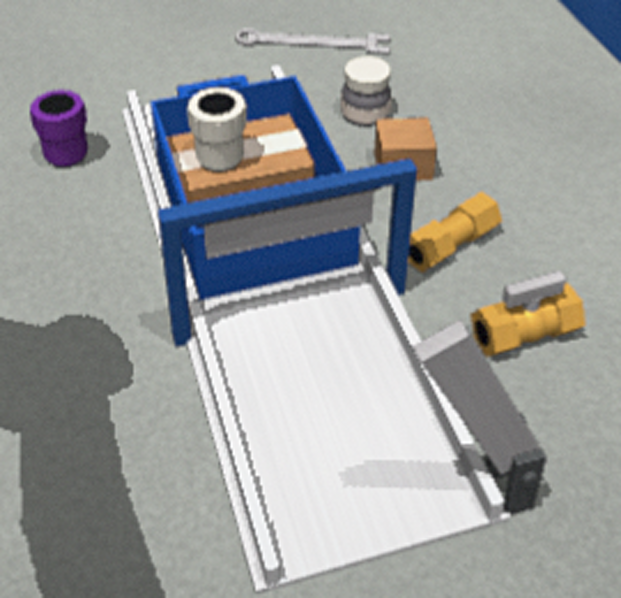

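```bash
python3 - <<'E'
from h import *
T=np.array(camera_params("wrist")["camera_from_world"]);c=-T[:3,:3].T@T[:3,3]
Rt=R.from_quat(read_tcp_rot()).as_matrix()
print("cam in tool",Rt.T@(c-read_eef_pos()),"\ncam axes in tool\n",np.round(Rt.T@T[:3,:3].T,2), "\ntool\n",np.round(Rt,2))
z=lambda x,y:(230+x/3.2-.34,110+y/3.2-.34)
for n,pts,h in (("rim",[(174,195),(411,197),(411,381),(170,381)],.092),("railR far",[(62,203),(700,208)],.03),("rail near",[(57,395),(712,403)],.03),("floor end",[(703,215),(705,380)],.006),("bar",[(458,146),(459,411)],.157),("carton",[(180,214),(283,214),(282,370),(180,370)],.046),("valve",[(527,42),(531,142)],.04),("handle",[(533,52),(542,109)],.07),("coup",[(379,60),(412,160)],.03),("grip",[(98,248),(98,336)],.056)):
    print(n,[np.round(px2w("top",z(*p),h)[:2],4).tolist() for p in pts])
for name,p in dict(cup=(.467,.117,.1),coup=(.667,-.032,.026),valve=(.68,-.155,.069)).items():
  for yaw in np.arange(-180,180,45):
    q=inverse_kinematics(p,Q(np.radians(yaw)));print(name,yaw,None if q is None else np.round(q,2).tolist())
E
```

```text
cam in tool [ 0.07836892  0.00041226 -0.16200191] 
cam axes in tool
 [[-0.   -0.95 -0.31]
 [ 1.   -0.    0.  ]
 [-0.   -0.31  0.95]] 
tool
 [[ 0.97  0.23 -0.  ]
 [ 0.23 -0.97 -0.  ]
 [-0.   -0.   -1.  ]]
rim [[0.561, 0.1688], [0.5628, -0.0387], [0.4018, -0.0396], [0.3981, 0.1667]]
railR far [[0.5656, 0.2792], [0.5716, -0.3122]]
rail near [[0.3882, 0.2755], [0.3911, -0.3181]]
floor end [[0.5702, -0.3223], [0.4139, -0.3197]]
bar [[0.5921, -0.0725], [0.3731, -0.0733]]
carton [[0.5537, 0.1678], [0.5553, 0.0741], [0.4132, 0.072], [0.4116, 0.1631]]
valve [[0.7253, -0.1509], [0.6287, -0.1535]]
handle [[0.7052, -0.1511], [0.6515, -0.1586]]
coup [[0.7083, -0.0127], [0.612, -0.0443]]
grip [[0.5192, 0.2395], [0.4396, 0.2362]]
cup -180 [0.72, 0.51, -1.23, 2.05, 0.58, 0.99, 2.33]
cup -135 [-1.15, 0.3, 0.94, 2.12, -0.32, 0.86, -2.38]
cup -90 [0.43, 0.32, -0.84, 2.06, 0.31, 0.89, -2.16]
cup -45 [0.51, 0.36, -0.95, 2.06, 0.37, 0.91, -1.42]
cup 0 [0.55, 0.38, -1.0, 2.05, 0.4, 0.92, -0.66]
cup 45 [0.55, 0.37, -1.0, 2.05, 0.4, 0.92, 0.12]
cup 90 [0.54, 0.37, -0.98, 2.05, 0.39, 0.91, 0.92]
cup 135 [0.72
[... 189 characters left out ...]
.9, -1.8]
coup -45 [0.34, 0.67, -0.48, 1.65, 0.37, 0.91, -1.06]
coup 0 [0.46, 0.72, -0.64, 1.64, 0.5, 0.95, -0.37]
coup 45 [0.5, 0.74, -0.71, 1.64, 0.56, 0.97, 0.38]
coup 90 [0.47, 0.72, -0.67, 1.64, 0.52, 0.96, 1.19]
coup 135 [0.79, 1.07, -1.26, 1.63, 1.06, 1.27, 1.68]
valve -180 [-0.62, 1.15, 1.36, 1.61, -1.15, 1.36, -2.24]
valve -135 [0.29, 0.62, -0.17, 1.57, 0.12, 0.97, -2.28]
valve -90 [0.38, 0.63, -0.3, 1.56, 0.21, 0.98, -1.55]
valve -45 [0.52, 0.67, -0.49, 1.55, 0.35, 1.01, -0.86]
valve 0 [0.6, 0.7, -0.61, 1.55, 0.44, 1.04, -0.13]
valve 45 [0.67, 0.74, -0.73, 1.54, 0.54, 1.07, 0.59]
valve 90 [0.6, 0.7, -0.62, 1.55, 0.45, 1.04, 1.43]
valve 135 [0.93, 1.03, -1.26, 1.53, 1.0, 1.32, 1.92]
```

```bash
python3 - <<'E'
from h import *
move_j([.6,.2,0.02,1.7,0,1.24,-.1]); print(read_eef_pos(),read_time_s())
move_j([-.2,.15,0,1.85,0,1.14,-.2]); print(read_eef_pos(),read_time_s())
q=inverse_kinematics((.46,.09,.30),Q(0)); print(np.round(q,2))
move_j(q); print(read_eef_pos(),read_time_s())
P=camera_params("wrist");im=read_camera("wrist");cv2.imwrite("pics/w1.png",im[:,:,::-1])
for n,z in (("cup_c",.082),("carton_c",.028),("bin",.006)):
    print(n,[(np.round(d["at"],1).tolist(),round(d["confidence"],2),np.round(px2w("wrist",d["at"],z,P),4)[:2].tolist()) for d in tip_of("wrist",n)[:2]])
np.save("P1.npy",P,allow_pickle=True)
E
```

```text
[ 0.44495175 -0.37116184  0.27464278] 2.8417
[0.53260815 0.06368803 0.23221172] 4.475
[-0.24 -0.03 -0.04  1.9  -0.    1.27 -0.28]
[0.46056151 0.08894686 0.30098085] 4.9667
cup_c [([187.7, 56.1], 0.72, [0.3202, 0.2109]), ([332.1, 370.9], 0.61, [0.4795, -0.2135])]
carton_c [([335.0, 138.3], 0.98, [0.4819, 0.1158])]
bin [([332.5, 168.1], 0.76, [0.48, 0.0719])]
```

View pics/w1.png

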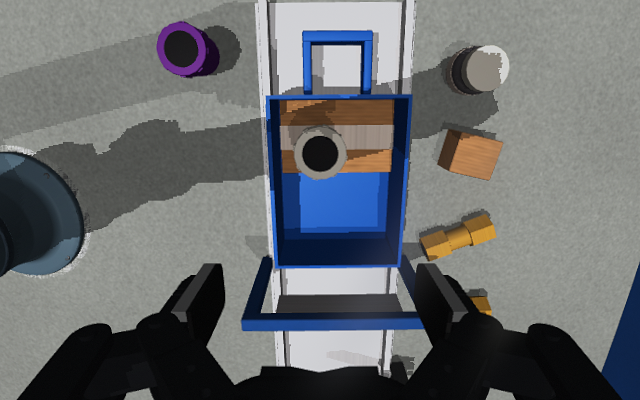

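```bash
python3 - <<'E'
from h import *
P=np.load("P1.npy",allow_pickle=True).item()
for n,pts,h in (("cup",[(320,151.5),(294,152),(346,152),(320,126),(320,179)],.118),("rim",[(267,97),(411,95),(401,268),(274,268)],.092),("carton",[(281,173),(391,172)],.046),("coup",[(433,246),(483,228),(457,237)],.036),("bar",[(242,325),(303,326)],.157)):
    print(n,[np.round(px2w("wrist",p,h,P)[:2],4).tolist() for p in pts])
print(np.round(px2w("top",(303.7-.34,205.1-.34),.118),4))
E
```

```text
cup [[0.4621, 0.1127], [0.4349, 0.1123], [0.4892, 0.1121], [0.4621, 0.1388], [0.462, 0.0833]]
rim [[0.4054, 0.1676], [0.56, 0.1696], [0.5642, -0.0384], [0.4041, -0.0377]]
carton [[0.4122, 0.0739], [0.5537, 0.075]]
coup [[0.623, -0.0346], [0.6916, -0.0074], [0.656, -0.0209]]
bar [[0.375, -0.0733], [0.4428, -0.0744]]
[0.4618 0.1105 0.118 ]
```

```bash
python3 - <<'E'
from h import *
move_gripper(.078)
movel((.462,.1115,.104),Q(0),speed=.25)
move_gripper(.0,effort=30); print(read_finger_gap(),read_eef_pos(),read_ft_force())
movel((.462,.1115,.155),speed=.2)
print(read_finger_gap(),read_ft_force())
movel((.460,.016,.155),speed=.2)
movel((.460,.016,.071),speed=.15); print(read_ft_force(),read_eef_pos())
move_gripper(.066); print(read_ft_force(),read_finger_gap())
movel((.460,.016,.16),speed=.25)
movel((.46,.12,.33),speed=.3)
P=camera_params("wrist");im=read_camera("wrist");cv2.imwrite("pics/w2.png",im[:,:,::-1]);np.save("P2.npy",P,allow_pickle=True)
print(read_time_s())
E
```

```text
0.00012915151097179776 [0.46194243 0.11151852 0.10396379] [0.40420096 0.40013016 1.14517796]
0.0003096128753212436 [-0.68852231  0.43578254 -0.75075084]
[ 0.69141593 -0.28327533 -0.40935859] [0.46057625 0.01691012 0.07137455]
[ 0.33063527  0.34498246 -0.36847478] 0.06605598136785737
10.8333
```

View pics/w2.png

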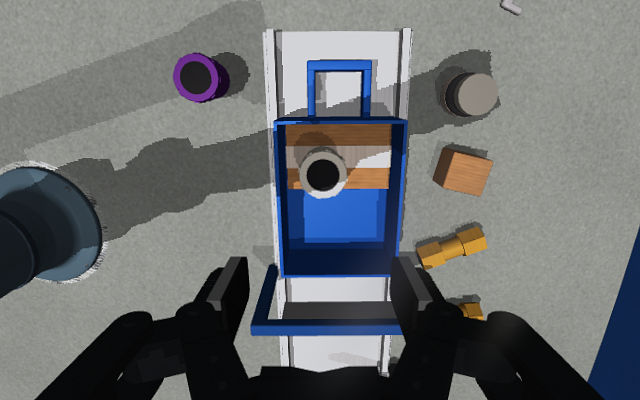

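```bash
python3 - <<'E'
from h import *
P=np.load("P2.npy",allow_pickle=True).item()
print("tcp",read_eef_pos())
for h in (.118,):print(px2w("wrist",(323,174),h,P))
im=read_camera("top");cv2.imwrite("pics/t2.png",cv2.resize(im[110:280,230:480,::-1],None,fx=3.2,fy=3.2,interpolation=cv2.INTER_CUBIC))
im=read_camera("side");cv2.imwrite("pics/s2.png",cv2.resize(im[140:300,190:450,::-1],None,fx=3,fy=3,interpolation=cv2.INTER_CUBIC))
a=tip_of("top","cup_c");b=tip_of("side","cup_c");print(a,b)
print(tri("top",a[0]["at"],"side",b[0]["at"]))
# where do fingertips appear in wrist cam
T=R.from_quat(read_tcp_rot()).as_matrix();t=read_eef_pos()
print(w2px("wrist",[t+T@np.array([0,s*.033,z]) for z in(-.013,0,.019) for s in(-1,1)],P))
E
```

```text
tcp [0.45854946 0.11796845 0.32687508]
[0.46224575 0.11178637 0.118     ]
[{'at': [266.8, 259.2], 'confidence': 0.66}] [{'at': [212.0, 194.8], 'confidence': 0.75}, {'at': [378.9, 288.0], 'confidence': 0.64}, {'at': [417.0, 335.4], 'confidence': 0.61}, {'at': [286.5, 198.9], 'confidence': 0.6}, {'at': [352.0, 361.1], 'confidence': 0.46}]
[0.30692651 0.21347767 0.04876138]
[[253.34316469 260.34933071]
 [385.51389164 260.52970459]
 [257.94125061 248.98844021]
 [380.9842227  249.14767992]
 [263.63532569 234.94066821]
 [375.37529404 235.0755972 ]]
```

View pics/t2.png

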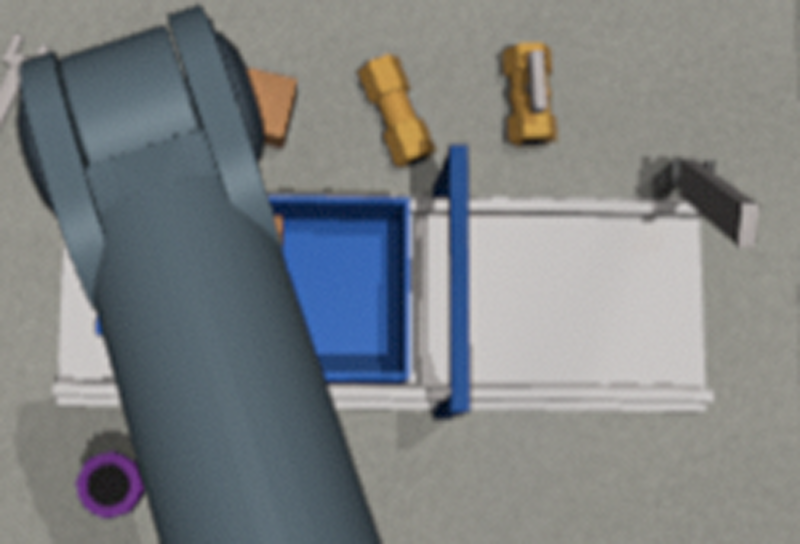

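View pics/s2.png

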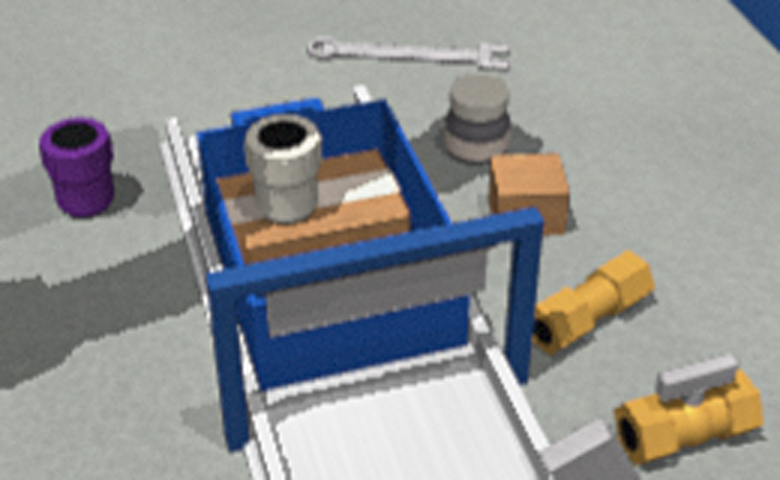

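```bash
python3 - <<'E'
from h import *
move_gripper(0.0,effort=30)
P=camera_params("wrist");im=read_camera("wrist");print(read_finger_gap(),read_eef_pos(),read_time_s())
T=R.from_quat(read_tcp_rot()).as_matrix();t=read_eef_pos()
a=cv2.imread("pics/wrist0.png")[220:400,150:490]; b=im[220:400,150:490,::-1]
cv2.imwrite("pics/fg.png",cv2.resize(np.vstack([a,b]),None,fx=1.65,fy=1.65))
for z in (-.04,-.02,0,.019): print(z,w2px("wrist",[t+T@np.array([x,0,z]) for x in (.011,-.011)],P).round().tolist())
print(read_qpos(),np.round(T,3))
E
```

```text
-0.00023321980533413887 [0.46003432 0.12001803 0.33007558] 11.7167
-0.04 [[318.0, 267.0], [319.0, 312.0]]
-0.02 [[319.0, 246.0], [319.0, 287.0]]
0 [[319.0, 230.0], [319.0, 267.0]]
0.019 [[319.0, 217.0], [319.0, 252.0]]
[-0.26487181 -0.03547069 -0.07502605  1.8413496  -0.00273845  1.33543935
 -0.33920191] [[-0.  1.  0.]
 [ 1.  0.  0.]
 [ 0.  0. -1.]]
```

View pics/fg.png

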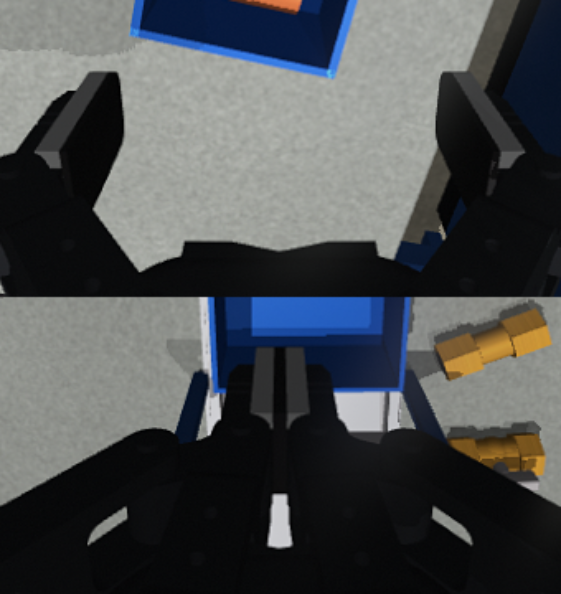

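```bash
python3 - <<'E'
from h import *
im=read_camera("side")[:,:,::-1].copy()
t=np.array(read_eef_pos());print(t)
for dz,c in((-.019,(0,0,255)),(0,(0,255,0)),(.024,(255,0,255))):
    p=w2px("side",t+[0,0,dz])[0];print(dz,p);cv2.circle(im,tuple(int(round(v)) for v in p),1,c,-1)
cv2.imwrite("pics/s3.png",cv2.resize(im[20:220,150:410],None,fx=3,fy=3,interpolation=cv2.INTER_NEAREST))
E
```

```text
[0.45998632 0.12005309 0.33004979]
-0.019 [276.89071009 105.06027952]
0 [276.2911744   96.21209882]
0.024 [275.50762605  84.66368246]
```

View pics/s3.png

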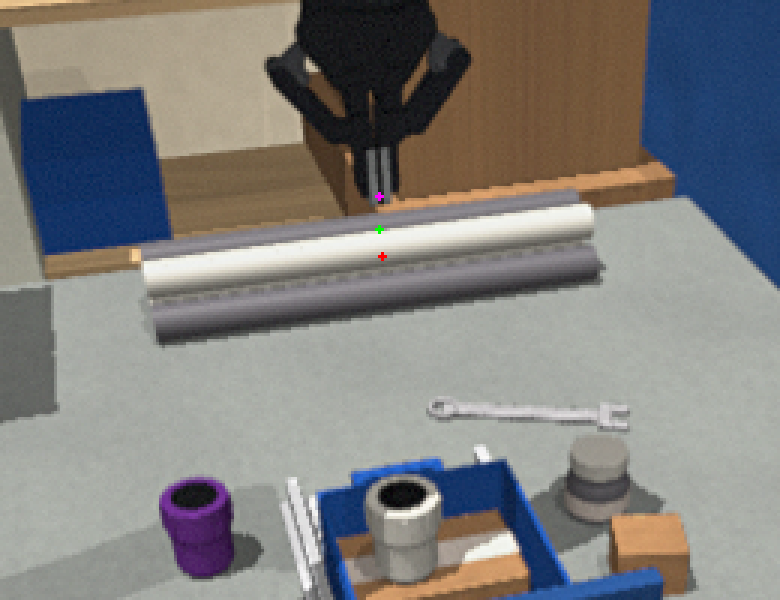

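```bash
python3 - <<'E'
from h import *
move_gripper(.078)
movel((.462,.1115,.074),Q(0),speed=.3)
move_gripper(.0,effort=30); print(read_finger_gap(),read_eef_pos(),read_ft_force())
if read_finger_gap()>.045:
    movel((.462,.1115,.125),speed=.2)
    print(read_finger_gap(),read_ft_force())
    cv2.imwrite("pics/s4.png",cv2.resize(read_camera("side")[120:280,190:450,::-1],None,fx=3,fy=3))
print(read_time_s())
E
```

```text
0.05454994551803784 [0.46372082 0.11219354 0.07608549] [-1.6414107   0.58162158  6.31259181]
0.05458537924895424 [-0.34396031  0.08939227 -1.72373196]
14.275
```

View pics/s4.png

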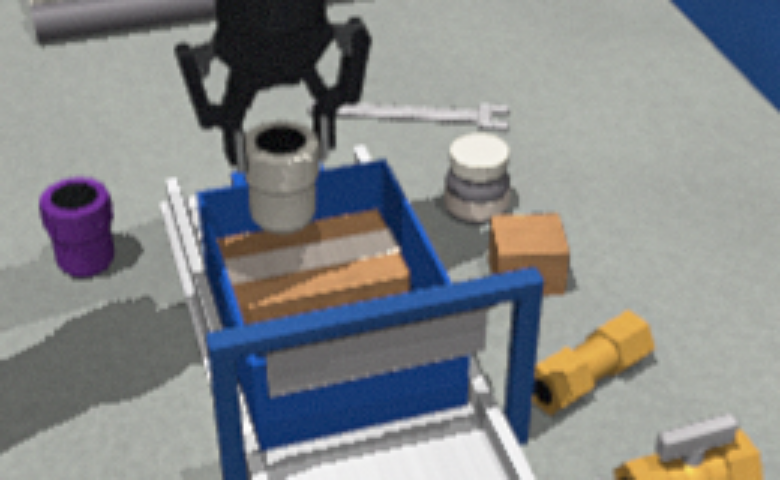

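```bash
python3 - <<'E'
from h import *
movel((.460,.016,.130),speed=.25)
movel((.460,.016,.046),speed=.25)
f0=read_ft_force()[2]
for z in (.043,.040,.037,.034):
    movel((.460,.016,z),speed=.05); f=read_ft_force()[2]; print(z,f-f0,read_eef_pos()[2])
    if f-f0>2.5: break
move_gripper(.066); print(read_finger_gap(),read_ft_force())
movel((.460,.016,.14),speed=.3)
q=inverse_kinematics((.60,.01,.26),Q(np.radians(108)));print(np.round(q,2));move_j(q)
P=camera_params("wrist");im=read_camera("wrist");cv2.imwrite("pics/w5.png",im[:,:,::-1]);np.save("P5.npy",P,allow_pickle=True)
print(read_time_s(),read_eef_pos())
E
```

```text
0.043 0.8146262491952938 0.0441905521298968
0.04 0.7697675142816477 0.04020252699630975
0.037 21.401378299162758 0.03943126070019594
0.06583417701420465 [ 0.0181077   0.40873763 -0.37573798]
[ 0.01  0.26 -0.11  1.66  0.03  1.22  1.78]
18.5167 [0.59927777 0.01006769 0.25896108]
```

View pics/w5.png

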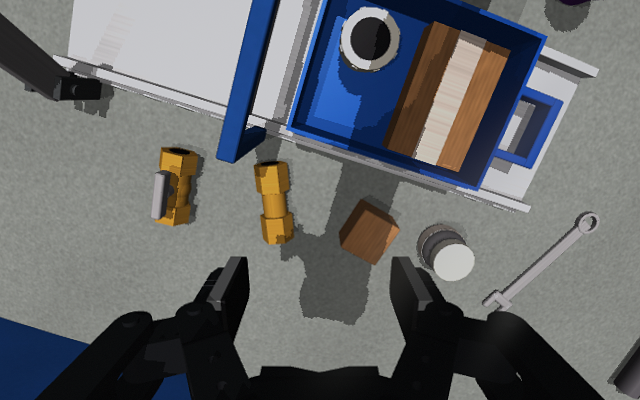

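```bash
python3 - <<'E'
from h import *
P=np.load("P5.npy",allow_pickle=True).item()
im=cv2.imread("pics/w5.png");cv2.imwrite("pics/w5z.png",cv2.resize(im[135:260,130:310],None,fx=4.4,fy=4.4,interpolation=cv2.INTER_CUBIC))
for n,z in (("coupling_c",.018),("valve_c",.035)):
    for f in (tip_of,look_for): print(n,[(np.round(d["at"],1).tolist(),round(d["confidence"],2),np.round(px2w("wrist",d["at"],z,P),4)[:2].tolist()) for d in f("wrist",n)[:2]])
E
```

```text
coupling_c [([271.0, 32.5], 0.63, [0.474, -0.0871]), ([275.6, 201.8], 0.6, [0.6621, -0.0283])]
coupling_c [([277.2, 201.0], 0.97, [0.6605, -0.0266])]
valve_c [([171.8, 185.6], 0.97, [0.6755, -0.1536])]
valve_c [([175.5, 184.0], 0.85, [0.6721, -0.1496])]
```

View pics/w5z.png

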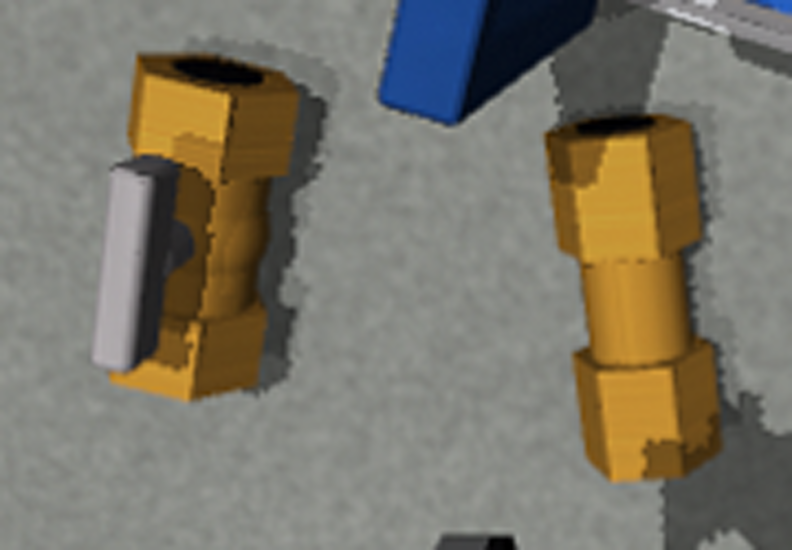

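```bash
python3 - <<'E'
from h import *
P=np.load("P5.npy",allow_pickle=True).item()
z=lambda x,y:(130+x/4.4-.4,135+y/4.4-.4)
f=lambda p,h:px2w("wrist",z(*p),h,P)[:2]
for h in(.018,.033):
    print(h,f((637,309),h),"ang",np.degrees(np.arctan2(*(f((623,190),h)-f((648,410),h))[::-1])))
print("handle",f((122,266),.07),"ang",np.degrees(np.arctan2(*(f((132,168),.07)-f((112,365),.07))[::-1])))
# top camera
t=lambda x,y:(230+x/3.2-.34,110+y/3.2-.34)
for p,h in(((396,110),.018),((396,110),.033),((537.5,80),.07)):print(px2w("top",t(*p),h)[:2])
E
```

```text
0.018 [ 0.66650528 -0.02869354] ang -158.17935588575136
0.033 [ 0.66126996 -0.02815907] ang -158.1793558857514
handle [ 0.67774899 -0.1547122 ] ang -175.96017406364706
[ 0.66342331 -0.02983994]
[ 0.65895745 -0.02886693]
[ 0.67870497 -0.15486723]
```

```bash
python3 - <<'E'
from h import *
q=Q(np.radians(110))
move_gripper(.065)
move_ptp((.663,-.0288,.09),q)
movel((.663,-.0288,.0),q,speed=.25); print(read_ft_force(),read_eef_pos())
movel((.663,-.0288,-.010),q,speed=.08); print(read_ft_force(),read_eef_pos(),read_time_s())
move_gripper(0,effort=50); print(read_finger_gap(),read_ft_force())
movel((.663,-.0288,.05),q,speed=.25);print(read_finger_gap(),read_ft_force())
cv2.imwrite("pics/w6.png",read_camera("wrist")[:,:,::-1])
print(read_time_s())
E
```

```text
[0.39552298 0.23096571 0.64112476] [ 0.66448851 -0.02812756  0.0020629 ]
[ 0.63850571 -0.518873   -0.17984077] [ 0.66385045 -0.02875609 -0.00880508] 20.4833
0.028012830745390984 [-0.89838832  0.4709863   2.73165912]
0.028258725730874294 [-0.15767171 -0.69609058 -1.48215969]
21.3417
```

View pics/w6.png

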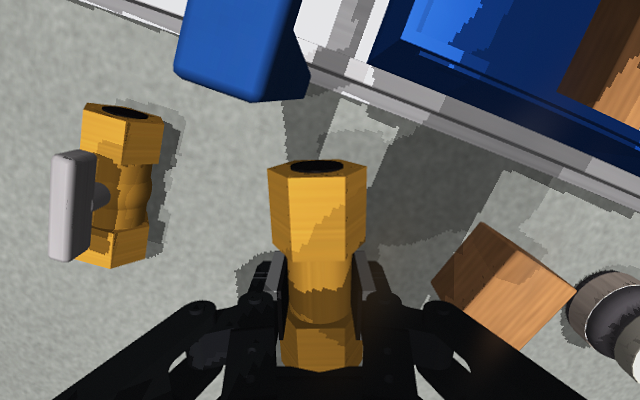

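```bash
python3 - <<'E'
from h import *
q=Q(np.radians(90))
movel((.663,-.02,.16),speed=.3)
move_ptp((.483,.118,.15),q)
movel((.483,.118,.052),q,speed=.25)
f0=read_ft_force()[2];print(read_eef_pos(),f0)
for z in (.045,.041,.038,.035,.032,.029):
    movel((.483,.118,z),q,speed=.06); f=read_ft_force()[2]; print(z,f-f0,read_eef_pos()[2])
    if f-f0>2.5: break
move_gripper(.045); print(read_finger_gap(),read_ft_force())
movel((.483,.118,.14),q,speed=.3)
movel((.483,.09,.24),q,speed=.3)
P=camera_params("wrist");im=read_camera("wrist");cv2.imwrite("pics/w7.png",im[:,:,::-1]);np.save("P7.npy",P,allow_pickle=True)
print(read_time_s())
E
```

```text
[0.48430743 0.11725872 0.05206235] -1.2772201359830087
0.045 -0.06360701357484211 0.04608515707741611
0.041 -0.3100159713096602 0.04109884050283521
0.038 -0.5011123300179865 0.03776771775749534
0.035 12.366834156725112 0.03669067498942621
0.04438637259181179 [ 0.33366276  0.58370541 -0.27792841]
25.6833
```

View pics/w7.png

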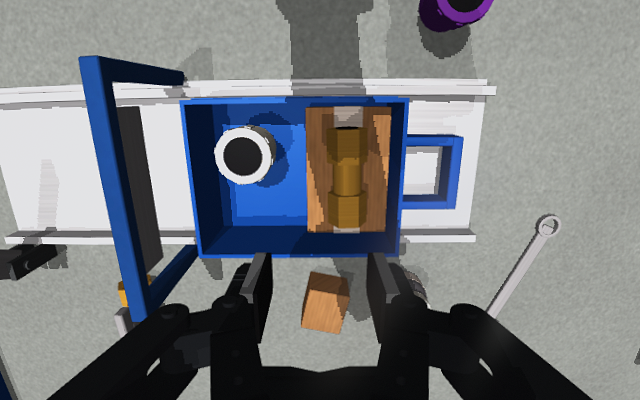

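```bash
python3 - <<'E'
from h import *
P=np.load("P7.npy",allow_pickle=True).item()
for n,pts,h in (("cup",[(244.5,155.5),(273,155),(245,184)],.082),("rim",[(182,99),(407,99),(400,255),(201,257)],.092),("carton edge",[(306,108),(307,230)],.046)):
    print(n,[np.round(px2w("wrist",p,h,P)[:2],4).tolist() for p in pts])
q=Q(np.radians(95))
move_ptp((.62,-.05,.26),q)
move_ptp((.67,-.15,.16),q)
P=camera_params("wrist");im=read_camera("wrist");cv2.imwrite("pics/w8.png",im[:,:,::-1]);np.save("P8.npy",P,allow_pickle=True)
print(read_time_s(),read_eef_pos(),read_qpos())
E
```

```text
cup [[0.4576, 0.0166], [0.4573, 0.0443], [0.4861, 0.0151]]
rim [[0.4043, -0.0347], [0.4051, 0.168], [0.5594, 0.1726], [0.5618, -0.0342]]
carton edge [[0.4143, 0.0754], [0.5501, 0.0748]]
27.1917 [ 0.6711396  -0.14620632  0.16181993] [ 0.08961442  0.49318084  0.08955352  1.54844162 -0.05069468  1.09999215
  1.85331054]
```

View pics/w8.png

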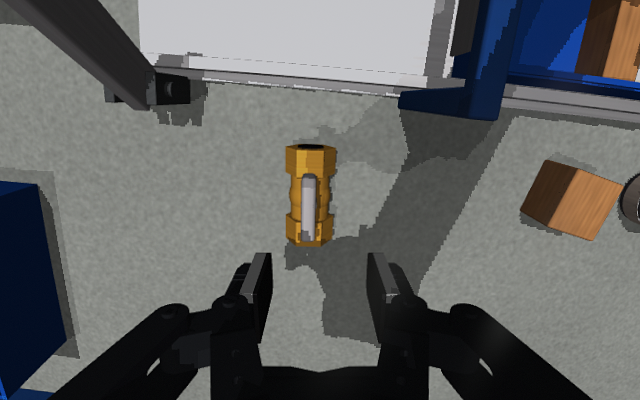

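```bash
python3 - <<'E'
from h import *
P=np.load("P8.npy",allow_pickle=True).item()
f=lambda p:px2w("wrist",p,.07,P)[:2]
c=f((309,208));a=f((308.8,176));b=f((309.3,240));print(c,a,b,np.degrees(np.arctan2(*(b-a)[::-1])))
ang=np.arctan2(*(b-a)[::-1]); q=Q(ang+np.pi/2)
x,y=float(c[0]),float(c[1])
movel((x,y,.10),q,speed=.2)
move_gripper(.05)
movel((x,y,.034),q,speed=.2);print(read_eef_pos(),read_ft_force())
move_gripper(0,effort=70);print(read_finger_gap(),read_ft_force())
movel((x,y,.10),q,speed=.25);print(read_finger_gap(),read_ft_force(),read_time_s())
cv2.imwrite("pics/w9.png",read_camera("wrist")[:,:,::-1])
cv2.imwrite("pics/s9.png",read_camera("side")[100:350,200:500,::-1].repeat(2,0).repeat(2,1))
E
```

```text
[ 0.67788494 -0.15489988] [ 0.65166219 -0.15715174] [ 0.70578837 -0.15242853] 4.987157255678198
[ 0.67780264 -0.15492401  0.03399425] [ 0.44265713 -0.76931846  0.20325404]
0.009702825619116172 [-1.48445771  0.60634195  6.65731482]
0.010112587084154537 [-0.17288893  0.2479046  -1.69161705] 29.2
```

View pics/w9.png

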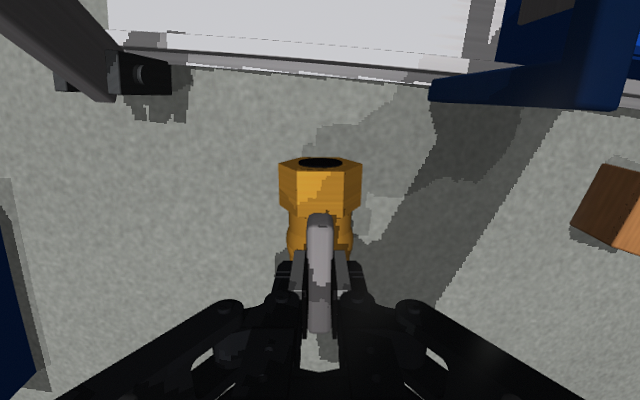

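View pics/s9.png

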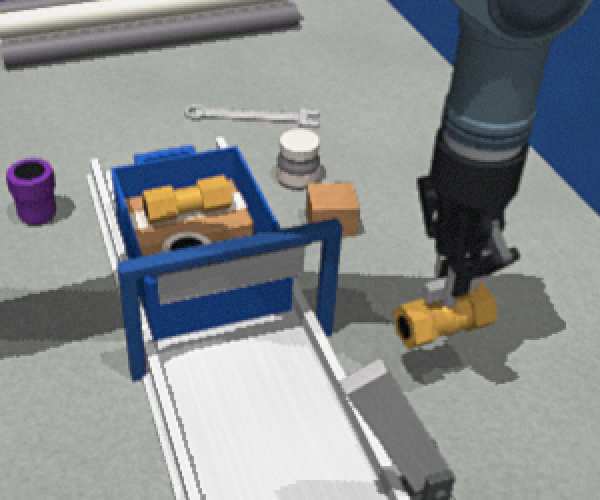

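```bash
python3 - <<'E'
from h import *
movel((.665,-.155,.22),speed=.3)
movel((.665,.03,.22),speed=.3)
move_ptp((.5235,.018,.16),Q(0)); print(read_qpos().round(2) if hasattr(read_qpos(),'round') else read_qpos())
movel((.5235,.018,.055),Q(0),speed=.2)
f0=read_ft_force();print(read_eef_pos(),f0)
for z in (.050,.047,.044,.041,.038,.035):
    movel((.5235,.018,z),Q(0),speed=.06); f=read_ft_force()[2]; print(z,f-f0[2],read_eef_pos()[2])
    if f-f0[2]>2.5: break
print(read_time_s())
cv2.imwrite("pics/w10.png",read_camera("wrist")[:,:,::-1])
E
```

```text
[-0.36  0.2   0.28  1.96 -0.07  0.99 -0.05]
[0.52464558 0.01796209 0.05565881] [-0.06788503  0.14658119 -1.91284024]
0.05 -0.0617031565815247 0.0509472277931035
0.047 -0.6018490501229259 0.04709141583299552
0.044 13.272365002999912 0.04624068248680391
33.475
```

View pics/w10.png

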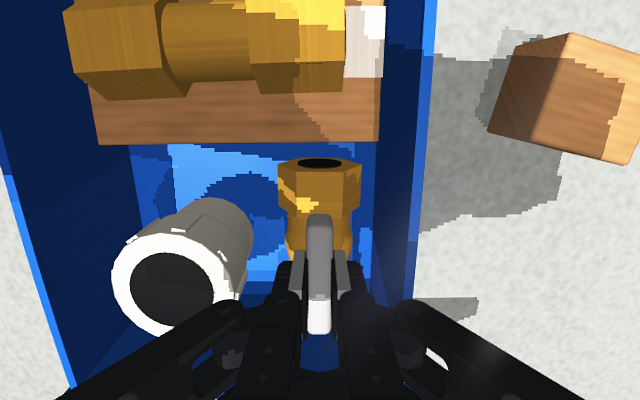

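```bash
python3 - <<'E'
from h import *
move_gripper(.024); print(read_finger_gap(),read_ft_force())
movel((.5235,.02,.15),Q(0),speed=.25)
movel((.49,.06,.26),Q(0),speed=.35)
P=camera_params("wrist");im=read_camera("wrist");cv2.imwrite("pics/w11.png",im[:,:,::-1]);np.save("P11.npy",P,allow_pickle=True)
cv2.imwrite("pics/s11.png",cv2.resize(read_camera("side")[130:400,190:460,::-1],None,fx=2.2,fy=2.2))
for c in("side",): print(tip_of(c,"flag_tip")[:2],tip_of(c,"flag_hinge")[:2])
print(read_time_s(),np.round(read_qpos(),2))
E
```

```text
0.02383362090142883 [-0.22804717  0.41617393  0.0080787 ]
[{'at': [383.5, 286.5], 'confidence': 0.73}] [{'at': [413.2, 334.4], 'confidence': 0.98}]
35.0917 [-0.44  0.04  0.25  1.92 -0.01  1.19 -0.2 ]
```

View pics/w11.png

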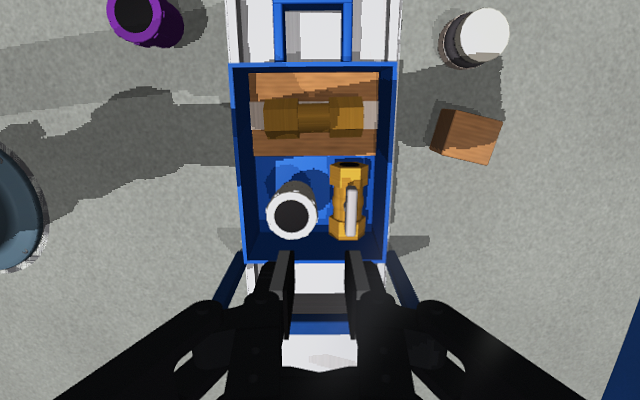

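View pics/s11.png

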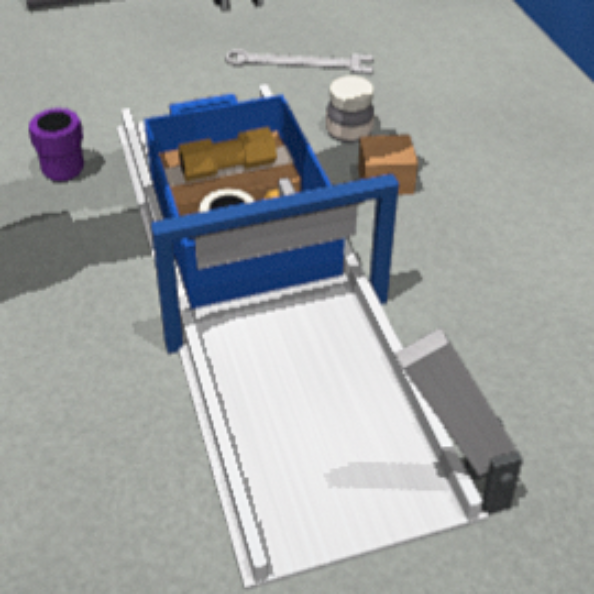

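```bash
python3 - <<'E'
from h import *
q=Q(np.pi/2); hx,hz,y=.591,.05,-.295; r=.13
def tp(th): 
    p=np.array([hx-r*np.cos(th)+.018*np.sin(th), hz+r*np.sin(th)+.018*np.cos(th)])
    return (p[0]+.011,y,p[1]-.019)
move_gripper(0)
move_ptp((.56,-.1,.33),q)
s=tp(1.4)
move_ptp((s[0]+.005,y,.28),q); print(read_time_s(),np.round(read_qpos(),2))
movel((s[0]+.005,y,s[2]),q,speed=.3)
for th in (1.2,.98,.76,.54,.32,.12):
    movel(tp(th),q,speed=.15); print(th,np.round(read_ft_force(),1))
e=tp(.12)
for k in range(1,16):
    z=e[2]-.003*k; movel((e[0],y,z),q,speed=.08); f=np.array(read_ft_force()); print(round(z+.019,4),np.round(f,1))
    if f[2]>14: break
print(read_eef_pos(),read_time_s())
cv2.imwrite("pics/s12.png",cv2.resize(read_camera("side")[130:400,190:460,::-1],None,fx=2.2,fy=2.2))
E
```

```text
37.9583 [ 0.03  0.4   0.49  1.48 -0.19  1.31  2.11]
1.2 [-0.1 -0.2 -0. ]
0.98 [ 0.8  1.4 -0.1]
0.76 [0.4 0.  0. ]
0.54 [ 1.  -0.9  0.2]
0.32 [0.1 0.5 0.1]
0.12 [-0.3 -0.1  0.2]
0.0804 [1.7 0.9 0.1]
0.0774 [ 0.1 -0.2  0.4]
0.0744 [-0.1 -0.3 -0.6]
0.0714 [ 0.  -0.4 -0.4]
0.0684 [-0.2 -0.   0.1]
0.0654 [-3.4  1.3  9.8]
0.0624 [-7.9  5.8 27. ]
[ 0.47546424 -0.29523728  0.0477846 ] 42.3
```

View pics/s12.png

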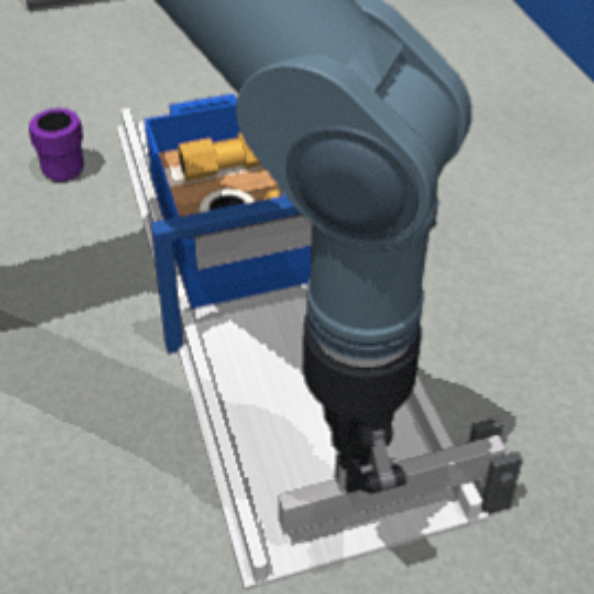

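```bash
cat >> h.py <<'E'
A=np.radians(15)
_z=np.array([0,-np.sin(A),-np.cos(A)]);_y=np.array([1.,0,0]);_x=np.cross(_y,_z)
QT=R.from_matrix(np.c_[_x,_y,_z]).as_quat()
def tipT(x,y,z): return np.array([x,y,z])+.019*_z   # tool pose for a wanted fingertip point
E
python3 - <<'E'
from h import *
movel((.475,-.295,.20),speed=.35)
movel((.475,-.29,.30),speed=.4)
cv2.imwrite("pics/s13.png",cv2.resize(read_camera("side")[130:400,190:460,::-1],None,fx=2.2,fy=2.2))
print(tip_of("side","flag_tip")[:1],w2px("side",[.591-.175,-.295,.05]))
move_ptp((.48,.0,.30),Q(np.pi/4))
move_ptp(tipT(.480,.30,.20),QT); print(read_time_s(),read_eef_pos(),np.round(read_qpos(),2))
cv2.imwrite("pics/t13.png",cv2.resize(read_camera("top")[110:280,230:480,::-1],None,fx=3.2,fy=3.2,interpolation=cv2.INTER_CUBIC))
E
```

```text
[{'at': [319.2, 363.6], 'confidence': 0.83}] [[314.15518949 364.02946812]]
46.1083 [0.48128822 0.29337469 0.18201652] [-0.68  0.36 -0.07  1.72  0.23  1.25 -0.84]
```

View pics/s13.png

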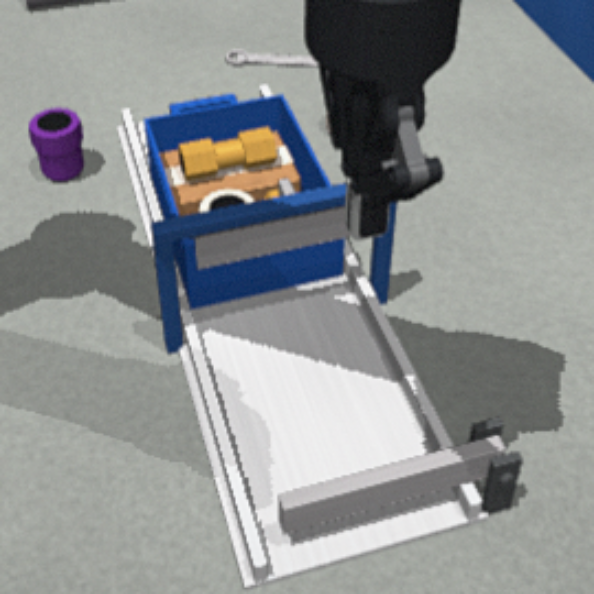

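View pics/t13.png

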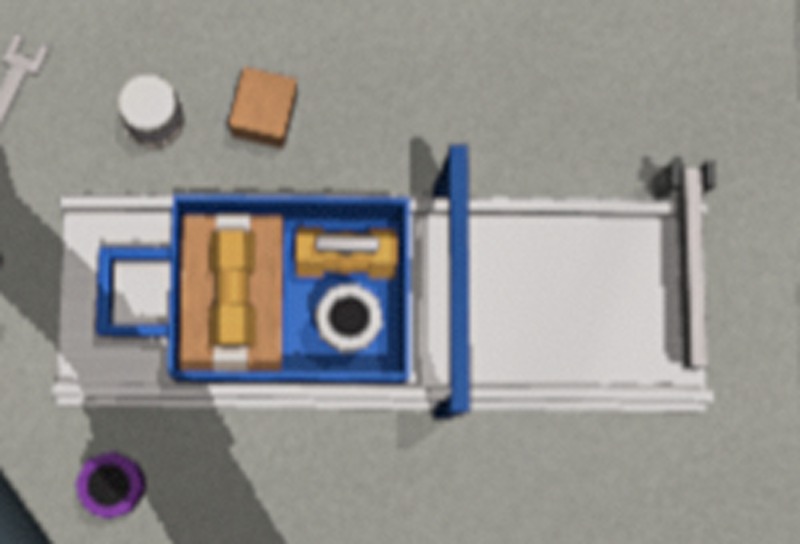

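```bash
python3 - <<'E'
from h import *
X=.480
movel(tipT(X,.285,.08),QT,speed=.3)
movel(tipT(X,.285,.036),QT,speed=.15); print(np.round(read_ft_force(),1))
movel(tipT(X,.262,.036),QT,speed=.1)
movel(tipT(X,.15,.036),QT,speed=.09); print(np.round(read_ft_force(),1),read_time_s())
cv2.imwrite("pics/s14.png",cv2.resize(read_camera("side")[130:400,190:460,::-1],None,fx=2.2,fy=2.2))
E
```

```text
[-0.   0.4  0.6]
[0.  2.5 0.4] 48.925
```

View pics/s14.png

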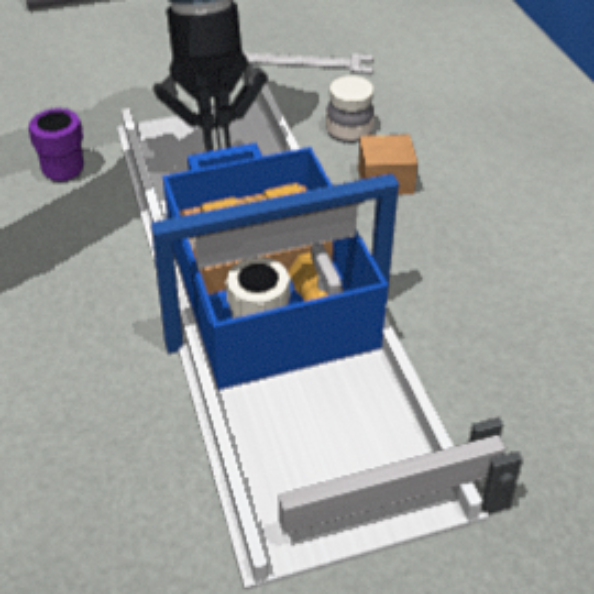

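Bin slides cleanly under the feeler, which still hangs straight. Continue.

```bash
python3 - <<'E'
from h import *
X=.480
movel(tipT(X,.025,.036),QT,speed=.09); print(np.round(read_ft_force(),1),read_time_s())
for k in range(1,14):
    y=.025-.003*k; movel(tipT(X,y,.036),QT,speed=.05); f=np.array(read_ft_force()); print(round(y,3),np.round(f,1))
    if f[1]>10: break
print(read_eef_pos(),read_time_s())
cv2.imwrite("pics/s15.png",cv2.resize(read_camera("side")[130:400,190:460,::-1],None,fx=2.2,fy=2.2))
E
```

```text
[-0.3  3.6 -0.6] 50.5167
0.022 [0.5 3.9 0.6]
0.019 [-0.5  4.8 -1. ]
0.016 [ 0.1  4.  -0.5]
0.013 [ 1.2  4.4 -1.8]
0.01 [0.8 4.1 0.3]
0.007 [ 0.5  4.1 -1.8]
0.004 [ 0.2  4.7 -1. ]
0.001 [ 1.6  5.  -1. ]
-0.002 [-0.9  7.5 -1. ]
-0.005 [ 0.7 11.3  0. ]
[ 0.48134157 -0.00527578  0.01762704] 53.0167
```

View pics/s15.png

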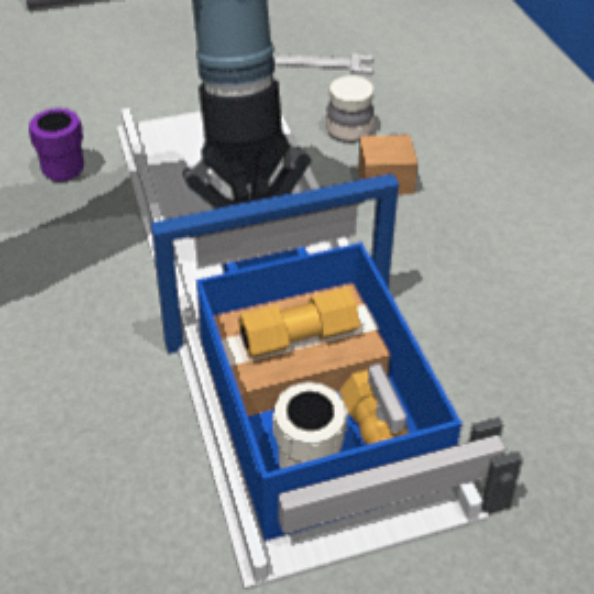

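```bash
python3 - <<'E'
from h import *
X=.480
movel(tipT(X,.09,.036),QT,speed=.15)
movel(tipT(X,.22,.20),QT,speed=.25)
cv2.imwrite("pics/t16.png",cv2.resize(read_camera("top")[110:280,230:480,::-1],None,fx=3.2,fy=3.2,interpolation=cv2.INTER_CUBIC))
cv2.imwrite("pics/s16.png",cv2.resize(read_camera("side")[130:400,190:460,::-1],None,fx=2.2,fy=2.2))
print(read_time_s())
E
```

```text
54.9333
```

View pics/t16.png

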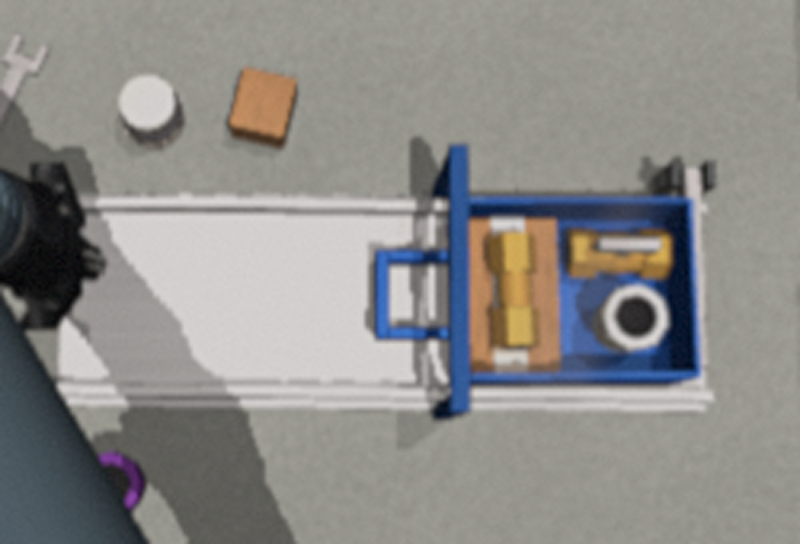

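View pics/s16.png

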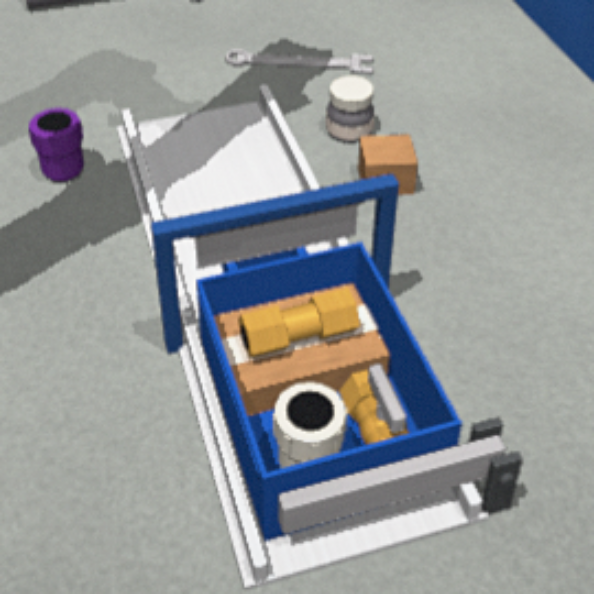

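```bash
python3 - <<'E'
from h import *
t=lambda x,y:(230+x/3.2-.34,110+y/3.2-.34)
f=lambda p,h:px2w("top",t(*p),h)[:2].round(4)
print("bin end",f((696,200),.092),f((699,378),.092),"bar",f((377,295),.056))
print("flag faces top edge",f((684,175),.068),f((691,365),.068),f((705,365),.068))
im=cv2.imread("pics/t16.png");full=read_camera("top");s=read_camera("side")
a=cv2.resize(full[160:240,410:490,::-1],None,fx=7,fy=7,interpolation=cv2.INTER_CUBIC)
cv2.imwrite("pics/t17.png",a)
cv2.imwrite("pics/s17.png",cv2.resize(s[310:390,290:430,::-1],None,fx=5.5,fy=5.5,interpolation=cv2.INTER_CUBIC))
E
```

```text
bin end [ 0.565  -0.2897] [ 0.4083 -0.2879] bar [ 0.4809 -0.0116]
flag faces top edge [ 0.5933 -0.2868] [ 0.4217 -0.2884] [ 0.4219 -0.3009]
```

View pics/t17.png

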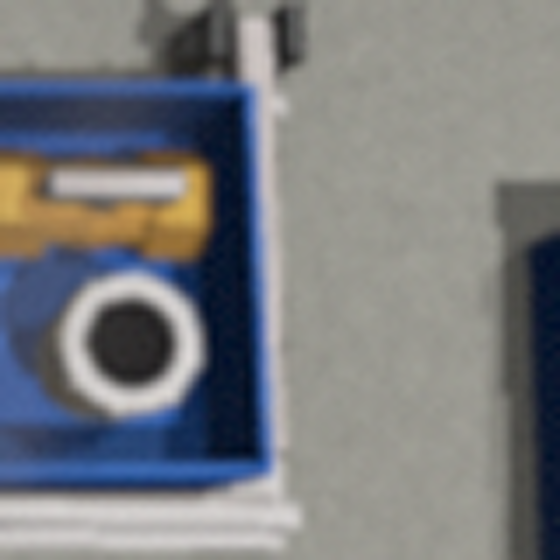

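View pics/s17.png

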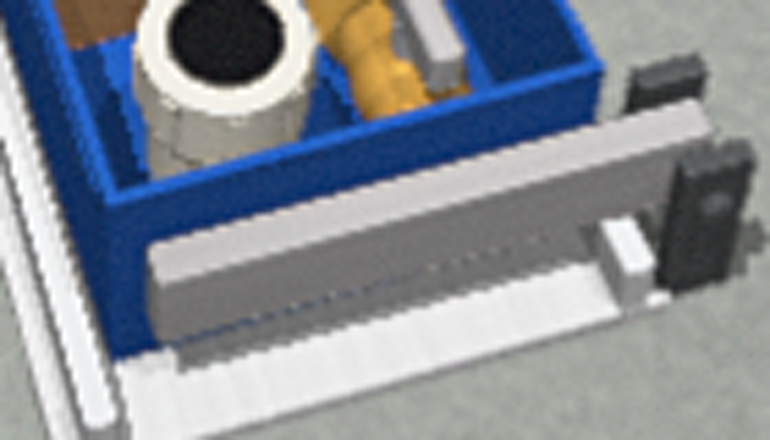

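```bash
python3 -c "
from bench import *
print(read_ft_force(),read_time_s());print(sign_off());print(read_time_s())"
```

```text
[-0.20730916  0.59175515  0.29912967] 55.0333
the job is handed in; nothing more can be done
None
the job is handed in; nothing more can be done
```

The bin is packed and rests against the lowered flag, and I handed the job in at about 55 s of the 72 s. The hand-in gives no verdict.

**What I did:**
- The cup stands on the bin floor beside the valve, and the coupling lies on the carton.
- I pressed the flag down to its hard stop. The force rose to 27 N with the flag level.
- I pushed the bin at its grip bar until the push force rose from about 4 N to 11 N, then backed off.

**Last checks:**
- **Bin against flag:** in the top picture the bin's end is at y ≈ -0.289 and the flag's face at ≈ -0.288. These agree within the 2 mm calibration, so the two are touching.
- **Load, feeler and loose items:** in the last pictures nothing in the bin shows above the rim and the feeler hangs straight. The pot, small box and wrench look unmoved. I judged all of these by eye and did not measure them.
- **Robot:** clear of everything, with wrist force near zero.

**What went wrong on the way:**
- My first grasp of the cup closed on air, because the fingertips stand about 19 mm behind the reported tool point instead of 19 mm ahead of it. I confirmed this with the wrist and side cameras and corrected for it. The cup had not moved, and each later touch-down came within about 3 mm of the corrected height.
- The valve touched down about 2 mm higher than expected, still well below the rim.

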